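# Edge the list pad off the top tier and lay it on the cork mat

### The job

First move the bulldog clip off the red pad and set it standing on top of the blue pad. Then slide the red pad out over the front edge of the tray's top tier until it overhangs enough to be pinched by its sides, lift it away without dropping it on the bench, and lay it gently on the middle of the cork mat, lengthwise with the mat. Leave the blue pad in its lane with the clip on it, and don't disturb the tape dispenser, the mug of markers or the jar.

Things in the scene. Friction and masses are not known exactly. Their poses are not given: they have to be found in the camera images.
- tray: Fixed clear acrylic two-tier tray, 210 (x) x 170 mm (y). Origin: centre of underside. Front edge faces its own -x, at x = -105. Upper deck: top 100 up, 4 thick, open at front and back; three ribs along x (6 wide, 12 high) at y = -82, 0, 82 make two lanes 76 wide, centred on y = -41 and 41; no finger room beside a pad there. A pad in each; which varies. Posts only under the deck; lower tier unused.
- red_pad: Loose slim shopping-list pad with stiff red covers, one rigid block 160 long (x) x 62 wide (y) x 12 mm thick, about 0.12 kg. Origin: centre of its underside. Lies on the tray's upper deck in one lane, its length along the lane, wholly on the deck at the start.
- blue_pad: The same pad with blue covers (160 x 62 x 12 mm, origin at the centre of its underside), in the other lane; it stays there.
- clip: Loose aluminium bulldog clip standing on its flat spine, jaws up: 60 mm long (its y), spine 28 wide (its x) and 14 tall with upright sides, narrowing to a 9 wide jaw ridge, whole height 38 mm, about 45 g. Origin: centre of its underside. Stands on top of the red pad at the start, its length roughly across the pad.
- mat: Cork mat fixed on the bench, 230 long (x) x 140 wide (y) x 4 mm thick. Origin: centre of its underside on the bench, so its top is 4 mm above.
- dispenser: Bystander: grey plastic tape dispenser, 140 long (x) x 56 wide (y) x 59 mm tall, 0.6 kg, loose on the bench in the gap between tray and mat. Origin: centre of its underside.
- mug: Bystander: white ceramic mug, 82 across, 95 mm tall, with three black markers standing in it to 150 mm above the bench; handle reaching 71 mm out at its own +y. Loose. Origin: centre of its underside.
- jar: Bystander: amber glass jar with white lid, 68 across, 100 mm tall, loose on the bench beyond the mat. Origin: centre of its underside.
Things that resemble listed ones, but are neither listed nor needed, are in the scene too. There is more than one size of the red_pad; the one meant has the size given above.

How it is judged:
On the way, in this order (a step that is already met when the one before it is completed fails the run):
1. the clip stands on the blue pad, let go (x of clip in the frame of blue_pad between -0.075 and 0.075 m and y of clip in the frame of blue_pad between -0.025 and 0.025 m and z of clip in the frame of blue_pad between 0.009 and 0.016 m and angle between clip's own z axis and vertical below 0.15 rad and contact force between the fingers and clip below 0.05 N), for 0.2 s.
2. the red pad lies flat on the deck with its end 20 to 78 mm out over the tray's front edge (x of red_pad in the frame of tray between -0.103 and -0.045 m and z of red_pad in the frame of tray between 0.096 and 0.106 m and angle between red_pad's own z axis and vertical below 0.08 rad), for 0.2 s.
At the end, for the whole second after the job is handed in: Red pad flat, still and released on the mat, centred within 25 mm along and 22 mm across, its length within 0.2 rad of the mat's. Clip upright on the blue pad, within 75 mm along and 25 mm across of its centre; blue pad on the deck, within 30 mm of its start (x of red_pad in the frame of mat between -0.025 and 0.025 m and y of red_pad in the frame of mat between -0.022 and 0.022 m and z of red_pad in the frame of mat between 0.001 and 0.007 m and angle between the x axis of red_pad and the x axis of mat, either way round below 0.2 rad and angle between red_pad's own z axis and vertical below 0.05 rad and linear speed of each of red_pad, clip below 0.02 m/s and contact force between the fingers and red_pad below 0.05 N and x of clip in the frame of blue_pad between -0.075 and 0.075 m and y of clip in the frame of blue_pad between -0.025 and 0.025 m and z of clip in the frame of blue_pad between 0.009 and 0.016 m and angle between clip's own z axis and vertical below 0.15 rad and distance of blue_pad from where it was at the start of the episode below 0.03 m and z of blue_pad in the frame of tray between 0.096 and 0.106 m); the robot touches nothing.
It fails at once if the red pad is dropped: it comes down away from the mat or touches the tape dispenser ((height (world z) of red_pad below 0.02 m and horizontal distance between red_pad and mat above 0.1 m) or contact force between red_pad and dispenser above 0.5 N).
It fails at once if the red pad is dropped or slammed onto the mat (faster than 0.6 m/s within 20 mm of it) (z of red_pad in the frame of mat below 0.024 m and horizontal distance between red_pad and mat below 0.1 m and linear speed of red_pad above 0.6 m/s).
It fails at once if the clip falls off the top tier (height (world z) of clip below 0.09 m).
It fails at once if the tape dispenser is shifted more than 30 mm (distance of dispenser from where it was at the start of the episode above 0.03 m).
It fails at once if the mug or the jar is shifted more than 30 mm or tipped (distance of any of mug, jar from where it was at the start of the episode above 0.03 m or angle between any of mug, jar's own z axis and vertical above 0.3 rad).
It also fails if it takes over 58 s, if anything falls off the work surface, if the arm or the gripper's body presses on something with over 40 N, if the wrist force passes 120 N, or if a joint passes its speed limit or range.

### The arm

A 6-joint arm with a two-finger parallel gripper is mounted at the origin on the work surface. World frame = base frame: x ahead of the robot, y to its left, z up, the work surface at z = 0. Lengths are in m, angles in rad, forces in N, time in s.
With the tool pointing down it reaches from about 0.375 to 0.9 m from the base axis. Payload 3.1 kg.
Tool frame: the origin (TCP) lies at the very end of the fingers, on their centre line; the grasp point (between the pads) lies tcp_to_grasp behind it (tcp_to_grasp is the distance from the TCP to the grasp point, in m); z points along the fingers, y is the direction in which the jaws open and shut (so a half turn about z gives the same grasp; the last joint's range is limited). The gripper opens to 85 mm and grips with 20 to 120 N. Pads are 22 mm wide; open, the fingers measure 114 mm over their backs; the gripper's body (76 mm by 85 mm) begins 54 mm behind the grasp point. The pads swing forward as they close: fully open they stand 13 mm farther back than shut.
Start: joints at [1.052, 0.527, 1.433, -0, 1.181, -0.178], TCP at [0.209, 0.589, 0.231] pointing down, gripper open.
Joint ranges: [-3.08, 3.08], [-0.75, 2.2], [0.22, 2.44], [-1.43, 4.57], [0, 2.65], [-2.85, 2.85]. Speed limits (rad/s): [2.79, 2.79, 3.14, 3.14, 3.14, 3.14].

### API

Orientations are given as a 3x3 rotation matrix whose columns are the frame's x, y, z axes.
In Python, from station import get_state, grab_frame, hand_in, tcp_to_grasp gives the robot as it stands.
- The arm moves only by the shell command python3 -m pendant 'ROWS' [FORCE]. ROWS is JSON, a list of rows, each a list of 7 numbers: the opening, from 0 (shut) to 1 (fully open), then the shift along the tool's x, y, z each as a share of 0.5 m, from -1 to 1, then the turn, a rotation vector about the tool's x, y, z each as a share of pi/2 rad, from -1 to 1. A call has 1 to 10 rows; each row is the pose to reach, as a shift and turn from the pose measured when the call began, along the tool's axes at that moment; what a row does not reach only later rows make up. A row lasts 1/8 s, in which the tool goes at most 62.5 mm and 10.7 degrees, less where a joint would pass 70% of its speed; a pose out of reach is approached as far as the arm can. A call with a number of a shift or a turn outside -1 to 1 is refused whole. A call with a gripper value outside its range is refused whole. The fingers move at their own pace and stop on an object; FORCE is the grip in N (left out, the last holds). Time passes only in rows, so rows that repeat a pose let the fingers close. It gives the time, the measured TCP pose, the force and the opening at its end, in the units of the state.
- get_state(): the state, without advancing time (a new reading comes with each control period).
- grab_frame(name): name is "side" or "top" or "wrist"; returns a dict with "image" (480x640x3 uint8, red, green, blue), "intrinsics" (3x3 intrinsics, pixels), "dist" ([k1, k2, p1, p2, k3] as OpenCV has them; the pictures are not rectified), "R" (3x3) and "t" (3): a world point X has camera coordinates R X + t. Camera axes: x right, y down, z forward; pixel columns grow to the right and rows downward; lengths in m; the calibration is good to about 2 mm. A picture is of the moment at which its call begins. There is no depth.
- hand_in(): hands the job in, once; it reports no verdict.
The state is a dict: "time_s": time; "q": joint angles; "qd": joint speeds; "effort": joint torques, N m; "position": TCP position; "tool_rot": TCP orientation; "ft_force": force on the tool from outside, world axes, zero at the start; "wrist_torque": the same for the moment, N m; "finger_gap": opening from 0.0 (shut) to 1.0 (fully open).
Only numpy, scipy, OpenCV 4.12 (cv2) and the standard library are available. Lean on these libraries where they do the work, as an engineer would, in place of code of your own. Each camera call takes 0.05 s, during which the arm holds its last target. There are 200 camera calls.

## Working session

There is one attempt and no reset: what is moved stays moved. The work goes in short steps, Python scripts to look and compute and a shell command to move; the robot and the scene stay as the last step left them, time stands still between calls to the robot, and variables do not carry over. Pictures are saved under pics/ and viewed, about 8 in all and at most 12, crops included, and the job is handed in when it is done.

```bash
mkdir -p pics; ls
python3 - <<'E'
from station import *
import cv2,pickle,numpy as np
print(get_state(), tcp_to_grasp)
for n in("top","side"):
    f=grab_frame(n); pickle.dump(f,open(n+".pkl","wb")); cv2.imwrite(f"pics/{n}0.png",f["image"][:,:,::-1])
    print(n,f["intrinsics"].tolist(),np.round(f["dist"],4),(-f["R"].T@f["t"]).round(3))
E
```

```text
pics
{'time_s': 0.0, 'q': array([ 1.05153215e+00,  5.28443615e-01,  1.43388458e+00, -2.29316387e-05,
        1.18142922e+00, -1.78524097e-01]), 'qd': array([ 0.00069638, -0.00084926, -0.00095919,  0.00034112,  0.00064807,
       -0.00040817]), 'effort': array([ 4.19173521e-04, -4.42363358e+01, -1.78020555e+01, -1.73601888e-04,
        8.57255742e-03, -1.59243916e-05]), 'position': array([0.20849724, 0.58843894, 0.23035313]), 'tool_rot': array([[-9.42510323e-01,  3.34175366e-01, -1.05582549e-03],
       [ 3.34176836e-01,  9.42508499e-01, -1.88994005e-03],
       [ 3.63553092e-04, -2.13412043e-03, -9.99997657e-01]]), 'ft_force': array([-0.528231  ,  0.23991467,  0.19895388]), 'wrist_torque': array([ 0.0378816 , -0.00796514,  0.02183464]), 'finger_gap': 0.9985613183343769} 0.0187
top [[560.3498636856217, 0.0, 315.2829446952414], [0.0, 560.3498636856217, 238.75779240032242], [0.0, 0.0, 1.0]] [0.046 0.    0.    0.    0.   ] [ 0.442 -0.025  1.634]
side [[489.4363555187151, 0.0, 320.4529553887165], [0.0, 489.4363555187151, 241.4585950457153], [0.0, 0.0, 1.0]] [-0.0004  0.      0.      0.      0.    ] [-0.019 -0.609  0.788]
```

View pics/top0.png

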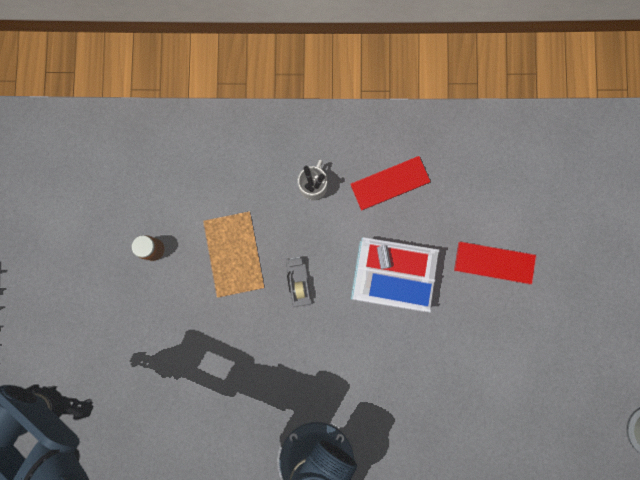

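View pics/side0.png

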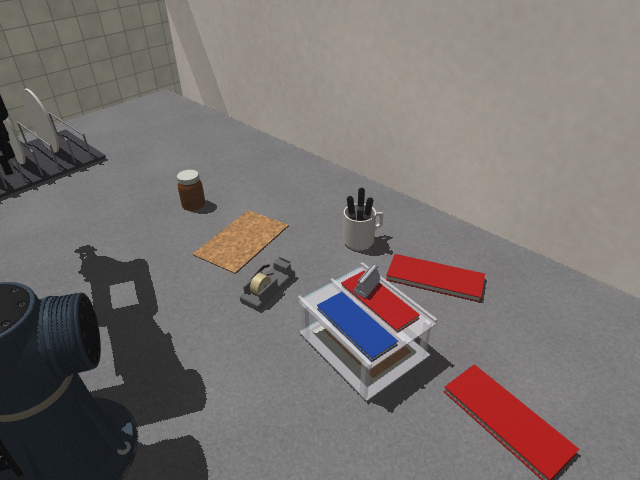

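Red candidates in the top view: (398,261) on the tray under the clip, (391,183) loose on the bench, and (495,263) loose on the bench. The description picks the one on the tray. I'll measure them and check a close crop.

```bash
cat > h.py <<'E'
import cv2,numpy as np,pickle
def ray(f,px,z):
    p=cv2.undistortPoints(np.float64(px).reshape(-1,1,2),f["intrinsics"],f["dist"]).reshape(-1,2)
    d=np.c_[p,np.ones(len(p))]@f["R"]; c=-f["R"].T@f["t"]
    z=np.broadcast_to(z,len(d)); return c+d*((z-c[2])/d[:,2])[:,None]
def masks(im):
    h=cv2.cvtColor(im,cv2.COLOR_RGB2HSV); H,S,V=[h[...,i].astype(int) for i in range(3)]
    return dict(red=((H<8)|(H>172))&(S>170)&(V>90), blue=(H>100)&(H<128)&(S>150)&(V>80))
def rects(f,m,z,amin=150):
    out=[]
    cs,_=cv2.findContours(m.astype(np.uint8),cv2.RETR_EXTERNAL,cv2.CHAIN_APPROX_NONE)
    for c in cs:
        if cv2.contourArea(c)<amin: continue
        X=ray(f,c,z)[:,:2]*1000
        (cx,cy),(w,h),a=cv2.minAreaRect(np.float32(X))
        if w<h: w,h,a=h,w,a+90
        out.append((round(cx),round(cy),round(w),round(h),round(a,1),c.reshape(-1,2).mean(0).round().astype(int).tolist()))
    return out
E
python3 - <<'E'
from h import *
f=pickle.load(open("top.pkl","rb")); im=f["image"]
for k,m in masks(im).items():
    for z in (0.112,0.012): print(k,z,rects(f,m,z))
h=cv2.cvtColor(im,cv2.COLOR_RGB2HSV); m=(h[...,0]>8)&(h[...,0]<25)&(h[...,1]>90); m[:120]=0
print("mat",rects(f,m,0.004,1000))
cv2.imwrite("pics/crop1.png",cv2.resize(im[220:330,270:450,::-1],None,fx=4.4,fy=4.4,interpolation=cv2.INTER_CUBIC))
print(f["R"].round(3))
E
```

```text
red 0.112 [(552, -240, 100, 58, 80.6, [407, 262]), (567, -149, 60, 32, 0.0, [373, 257]), (554, -475, 204, 79, 80.3, [495, 262]), (770, -195, 204, 78, 112.9, [390, 183])]
red 0.012 [(560, -254, 107, 62, 80.6, [407, 262]), (575, -157, 64, 35, 0.0, [373, 257]), (561, -505, 218, 84, 80.3, [495, 262]), (792, -206, 218, 83, 112.9, [390, 183])]
blue 0.112 [(478, -221, 158, 58, 80.2, [400, 289])]
blue 0.012 [(480, -234, 168, 62, 80.2, [400, 289])]
mat [(579, 251, 229, 139, 12.0, [233, 254])]
[[ 0.011 -1.    -0.021]
 [-0.994 -0.009 -0.112]
 [ 0.112  0.022 -0.993]]
```

View pics/crop1.png

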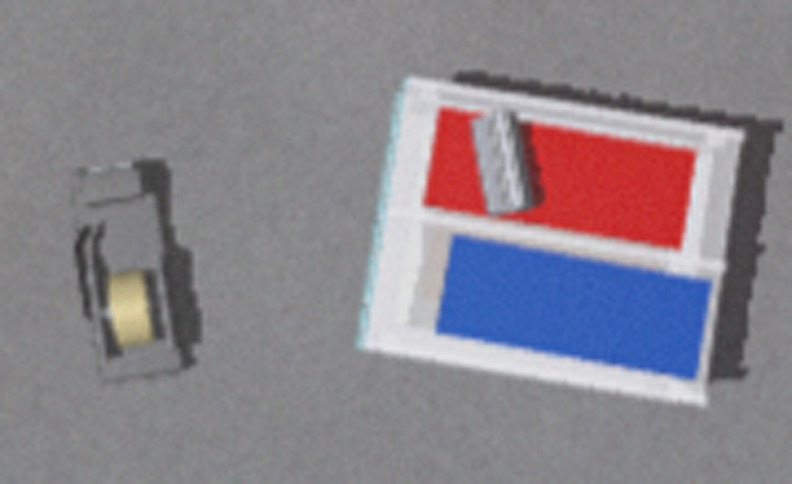

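Crop: the red pad on the tray spans crop x 425–697 and y 107–250. The clip on it is centred at (503,162) and turned about 25° relative to square across the pad. The loose reds measure about 218×84 mm, so they are decoys. The tray's front (cyan edge) faces the dispenser, towards +y. Next I'll measure tray and clip from the top view and then move above the tray.

```bash
cat >> h.py <<'E'
def rel(pos,yaw_deg=None):
    """shares for a move to pos with tool pointing straight down and tool y at yaw_deg (mod 180)"""
    from station import get_state
    from scipy.spatial.transform import Rotation as Ro
    s=get_state(); R=s["tool_rot"]; d=R.T@(np.array(pos)-s["position"])/.5
    r=np.zeros(3)
    if yaw_deg is not None:
        a=np.radians(yaw_deg); y=np.array([np.cos(a),np.sin(a),0]); z=np.array([0,0,-1.]); T=np.c_[np.cross(y,z),y,z]
        r=Ro.from_matrix(R.T@T).as_rotvec()/(np.pi/2)
    print("pos",s["position"].round(4),"t",round(s["time_s"],2),"gap",round(s["finger_gap"],3),"F",s["ft_force"].round(1),"yaw",np.degrees(np.arctan2(R[1,1],R[0,1])).round(1),"q1,6",s["q"][[0,5]].round(2)," -> shift",d.round(4),"turn",r.round(3))
E
python3 - <<'E'
from h import *
f=pickle.load(open("top.pkl","rb"))
g=lambda c:np.float64(c)/4.4+[270,220]
F=ray(f,g([[405,78],[360,348]]),.106)*1e3; B=ray(f,g([[743,130],[705,402]]),.106)*1e3
print("tray corners",F[:,:2].round(),B[:,:2].round(),"ctr",((F+B).mean(0)/2+ (F+B).mean(0)*0).round(), np.linalg.norm(F[0]-F[1]),np.linalg.norm(F.mean(0)-B.mean(0)))
print("red pad corners",(ray(f,g([[440,107],[425,207],[697,150],[682,250]]),.112)*1e3).round()[:,:2])
print("clip ends z.15",(ray(f,g([[490,110],[518,210]]),.14)*1e3).round()[:,:2])
print("dispenser",(ray(f,g([[76,165],[160,165],[100,380],[185,370]]),.03)*1e3).round()[:,:2])
rel([.545,-.16,.31],71); rel([.545,-.16,.31],-15)
E
```

```text
tray corners [[ 618. -119.]
 [ 450.  -92.]] [[ 587. -328.]
 [ 420. -303.]] ctr [ 519. -211.  106.] 169.66697877669012 211.63477658521663
red pad corners [[ 599. -141.]
 [ 537. -132.]
 [ 574. -299.]
 [ 512. -289.]]
clip ends z.15 [[ 595. -169.]
 [ 534. -186.]]
dispenser [[567.  90.]
 [568.  35.]
 [428.  72.]
 [435.  17.]]
pos [0.2085 0.5885 0.2304] t 0.1 gap 1.0 F [0.5 0.9 0.2] yaw 70.5 q1,6 [ 1.05 -0.18]  -> shift [-1.1345 -1.1863 -0.1572] turn [-0.001 -0.    -0.006]
pos [0.2085 0.5885 0.2304] t 0.1 gap 1.0 F [0.5 0.9 0.2] yaw 70.5 q1,6 [ 1.05 -0.18]  -> shift [-1.1345 -1.1863 -0.1572] turn [-0.001  0.001  0.95 ]
```

```bash
R='[1,-0.57,-0.6,-0.157,0,0,0.95]'; python3 -m pendant '[[1,-0.57,-0.6,-0.157,0,0,0.95],[1,-0.57,-0.6,-0.157,0,0,0.95],[1,-0.57,-0.6,-0.157,0,0,0.95],[1,-0.57,-0.6,-0.157,0,0,0.95],[1,-0.57,-0.6,-0.157,0,0,0.95],[1,-0.57,-0.6,-0.157,0,0,0.95],[1,-0.57,-0.6,-0.157,0,0,0.95],[1,-0.57,-0.6,-0.157,0,0,0.95],[1,-0.57,-0.6,-0.157,0,0,0.95],[1,-0.57,-0.6,-0.157,0,0,0.95]]' 25
python3 -c "
from h import *
rel([.545,-.17,.29],-74)"
```

```text
time_s: 1.35
position: [0.3765, 0.2109, 0.3091]
tool_rot: [[0.256, 0.967, -0.002], [0.967, -0.256, -0.002], [-0.002, -0.001, -1.0]]
ft_force: [-0.1, 0.0, -0.5]
finger_gap: 1.002
pos [0.3765 0.2109 0.3091] t 1.35 gap 1.002 F [-0.1  0.  -0.5] yaw -14.8 q1,6 [0.25 0.51]  -> shift [-0.65    0.5209  0.039 ] turn [-0.     0.002  0.657]
```

```bash
python3 -m pendant '[[0.6,-0.65,0.52,0.04,0,0,0.66],[0.6,-0.65,0.52,0.04,0,0,0.66],[0.6,-0.65,0.52,0.04,0,0,0.66],[0.6,-0.65,0.52,0.04,0,0,0.66],[0.6,-0.65,0.52,0.04,0,0,0.66],[0.6,-0.65,0.52,0.04,0,0,0.66],[0.6,-0.65,0.52,0.04,0,0,0.66],[0.6,-0.65,0.52,0.04,0,0,0.66],[0.6,-0.65,0.52,0.04,0,0,0.66],[0.6,-0.65,0.52,0.04,0,0,0.66]]'
python3 - <<'E'
from h import *
from station import grab_frame
f=grab_frame("wrist"); pickle.dump(f,open("w1.pkl","wb")); cv2.imwrite("pics/w1.png",f["image"][:,:,::-1])
for k,m in masks(f["image"]).items(): print(k,rects(f,m,.112))
E
```

```text
time_s: 2.6
position: [0.5441, -0.1681, 0.2895]
tool_rot: [[0.962, 0.274, -0.003], [0.274, -0.962, -0.001], [-0.003, 0.001, -1.0]]
ft_force: [0.5, 0.3, 1.5]
finger_gap: 0.6
red [(576, -397, 116, 64, 80.7, [594, 251]), (551, -237, 109, 61, 80.7, [411, 225]), (565, -153, 61, 36, 170.8, [308, 179])]
blue [(476, -221, 159, 61, 80.6, [359, 300])]
```

View pics/w1.png

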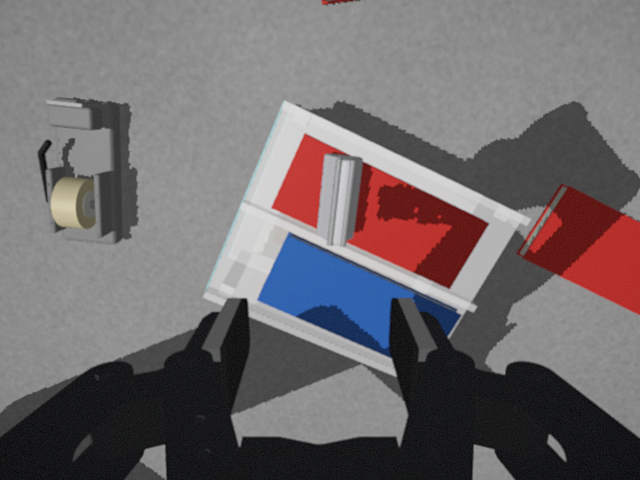

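The wrist view shows the clip at about (340,200), its length nearly vertical in the image, so the tool yaw is almost right. I'll measure its spine edges at z=0.126.

Run:
```python
from h import *
f=pickle.load(open("w1.pkl","rb"))
P=ray(f,[[325,155],[319,242],[360,157],[353,245]],.126)*1e3
print(P[:,:2].round(1), "ctr",P.mean(0).round(1),"len",np.linalg.norm(P[0]-P[1]),"w",np.linalg.norm(P[0]-P[2]))
d=P[0]-P[1]+P[2]-P[3]; a=np.degrees(np.arctan2(d[1],d[0])); print("clip len angle",a)
c=P.mean(0)/1e3
rel([c[0],c[1],.20],a-90); rel([c[0],c[1],.1135],a-90)
```

```text
[[ 588.6 -158.2]
 [ 524.9 -172. ]
 [ 594.2 -182.7]
 [ 529.7 -197.5]] ctr [ 559.4 -177.6  126. ] len 65.23996901603904 w 25.160498973983167
clip len angle 12.587283197855879
pos [ 0.5442 -0.1683  0.2897] t 2.65 gap 0.598 F [-0.1  0.4 -1.2] yaw -74.1 q1,6 [-0.49  0.8 ]  -> shift [0.0246 0.0261 0.1793] turn [0.001 0.002 0.037]
pos [ 0.5442 -0.1683  0.2897] t 2.65 gap 0.598 F [-0.1  0.4 -1.2] yaw -74.1 q1,6 [-0.49  0.8 ]  -> shift [0.025  0.0259 0.3523] turn [0.001 0.002 0.037]
```

```bash
python3 -m pendant '[[0.6,0.028,0.026,0.1,0,0,0.037],[0.6,0.028,0.026,0.2,0,0,0.037],[0.6,0.028,0.026,0.24,0,0,0.037],[0.6,0.028,0.026,0.24,0,0,0.037]]'
python3 - <<'E'
from h import *
from station import grab_frame
f=grab_frame("wrist"); pickle.dump(f,open("w2.pkl","wb")); cv2.imwrite("pics/w2.png",f["image"][:,:,::-1])
rel([.561,-.1776,.1135])
E
```

```text
time_s: 3.15
position: [0.5597, -0.1755, 0.1682]
tool_rot: [[0.976, 0.219, -0.006], [0.219, -0.976, 0.001], [-0.006, -0.002, -1.0]]
ft_force: [-0.2, -0.3, -0.5]
finger_gap: 0.598
pos [ 0.5609 -0.1763  0.1697] t 3.2 gap 0.603 F [-0.4  0.6  0.3] yaw -77.3 q1,6 [-0.49  0.86]  -> shift [-0.      0.0026  0.1125] turn [0. 0. 0.]
```

View pics/w2.png

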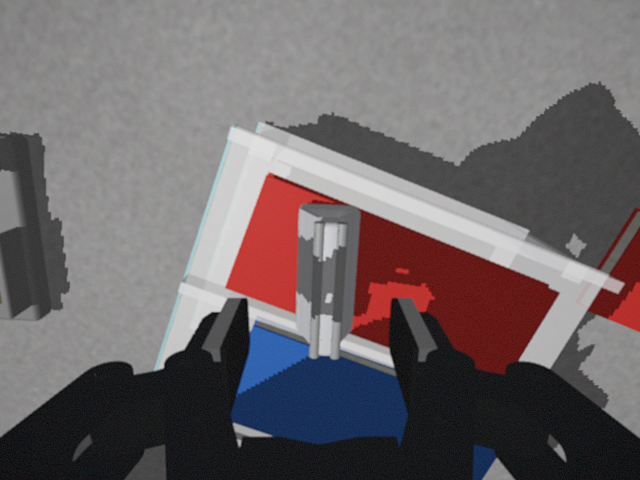

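Clip upright between the fingers (far end at (330,206), ridge near end at (325,357)), parallel with the jaws. I'll check the lengthwise centring.

Run:
```python
from h import *
f=pickle.load(open("w2.pkl","rb"))
print((ray(f,[[298,206],[360,206],[314,222],[346,222],[310,358],[340,358]],[.126,.126,.15,.15,.15,.15])*1e3).round(1))
```

```text
[[ 590.  -157.3  126. ]
 [ 596.2 -184.4  126. ]
 [ 590.4 -164.9  150. ]
 [ 593.2 -177.2  150. ]
 [ 530.4 -176.5  150. ]
 [ 533.3 -189.2  150. ]]
```

```bash
python3 -m pendant '[[0.6,0.002,0.001,0.06,0,0,0],[0.6,0.002,0.001,0.1,0,0,0],[0.6,0.002,0.001,0.112,0,0,0],[0.6,0.002,0.001,0.112,0,0,0],[0.1,0.002,0.001,0.112,0,0,0],[0.1,0.002,0.001,0.112,0,0,0],[0.1,0.002,0.001,0.112,0,0,0],[0.1,0.002,0.001,0.112,0,0,0]]' 25
python3 -c "
from h import *
rel([.478,-.20,.15])"
```

```text
time_s: 4.2
position: [0.5628, -0.177, 0.1151]
tool_rot: [[0.976, 0.219, -0.0], [0.219, -0.976, -0.002], [-0.001, 0.002, -1.0]]
ft_force: [-0.4, 0.5, 6.0]
finger_gap: 0.318
pos [ 0.5628 -0.177   0.1151] t 4.2 gap 0.318 F [-0.4  0.5  6. ] yaw -77.4 q1,6 [-0.49  0.86]  -> shift [-0.1755  0.0079 -0.0696] turn [0. 0. 0.]
```

```bash
python3 -m pendant '[[0.1,0,0,-0.03,0,0,0],[0.1,0,0,-0.08,0,0,0],[0.1,-0.06,0.015,-0.08,0,0,0],[0.1,-0.12,0.03,-0.08,0,0,0],[0.1,-0.185,0.047,-0.08,0,0,0],[0.1,-0.185,0.047,-0.08,0,0,0],[0.1,-0.185,0.047,-0.08,0,0,0]]' 25
python3 - <<'E'
from h import *
from station import grab_frame
f=grab_frame("wrist"); pickle.dump(f,open("w3.pkl","wb")); cv2.imwrite("pics/w3.png",f["image"][:,:,::-1])
rel([.478,-.22,.1155])
E
```

```text
time_s: 5.08
position: [0.4784, -0.2204, 0.1559]
tool_rot: [[0.976, 0.218, 0.001], [0.218, -0.976, -0.003], [0.001, 0.003, -1.0]]
ft_force: [0.4, 0.2, -1.1]
finger_gap: 0.324
pos [ 0.4787 -0.2202  0.1558] t 5.12 gap 0.317 F [-0.1  0.5 -0.6] yaw -77.3 q1,6 [-0.64  0.71]  -> shift [-0.0013 -0.001   0.0806] turn [0. 0. 0.]
```

View pics/w3.png

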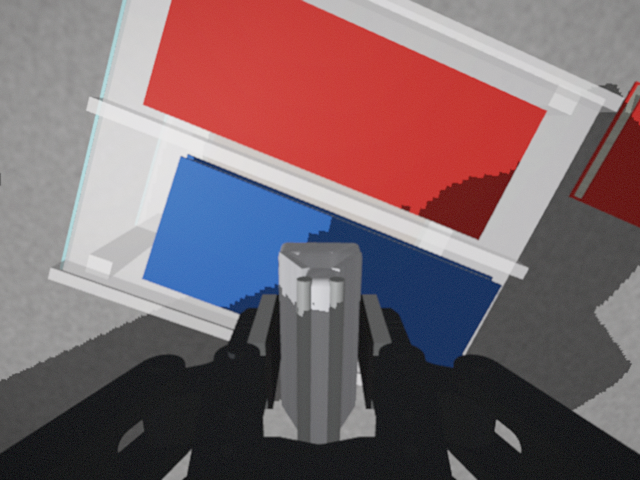

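The clip is held straight in the fingers, its far end at (320,245), above the middle of the blue pad. I'll lower it, release and rise.

```bash
python3 -m pendant '[[0.1,0,0,0.05,0,0,0],[0.1,0,0,0.073,0,0,0],[0.1,0,0,0.08,0,0,0],[0.1,0,0,0.081,0,0,0],[0.1,0,0,0.081,0,0,0],[0.6,0,0,0.08,0,0,0],[0.6,0,0,0.08,0,0,0],[0.6,0,0,0.08,0,0,0]]' 25
python3 -m pendant '[[0.6,0,0,-0.05,0,0,0],[0.6,0,0,-0.15,0,0,0],[0.6,0,0,-0.2,0,0,0],[0.6,0,0,-0.2,0,0,0]]'
python3 - <<'E'
from h import *
from station import grab_frame
f=grab_frame("wrist"); pickle.dump(f,open("w4.pkl","wb")); cv2.imwrite("pics/w4.png",f["image"][:,:,::-1])
for k,m in masks(f["image"]).items(): print(k,rects(f,m,.112))
rel([.54,-.33,.21],-9.4)
E
```

```text
time_s: 6.12
position: [0.4788, -0.2205, 0.1159]
tool_rot: [[0.976, 0.219, 0.002], [0.219, -0.976, -0.003], [0.001, 0.004, -1.0]]
ft_force: [0.5, -0.2, -0.9]
finger_gap: 0.603
time_s: 6.62
position: [0.4798, -0.2209, 0.218]
tool_rot: [[0.976, 0.219, 0.006], [0.219, -0.976, -0.007], [0.004, 0.008, -1.0]]
ft_force: [-0.2, -0.3, -0.7]
finger_gap: 0.601
red [(563, -378, 81, 61, 80.5, [583, 157]), (555, -213, 159, 61, 80.7, [330, 107])]
blue [(469, -262, 76, 62, 80.3, [386, 264]), (483, -179, 72, 62, 80.5, [253, 215])]
pos [ 0.4788 -0.2203  0.2164] t 6.67 gap 0.602 F [ 0.4 -0.  -0.3] yaw -77.3 q1,6 [-0.64  0.71]  -> shift [0.0713 0.2409 0.0142] turn [ 0.003  0.001 -0.755]
```

View pics/w4.png

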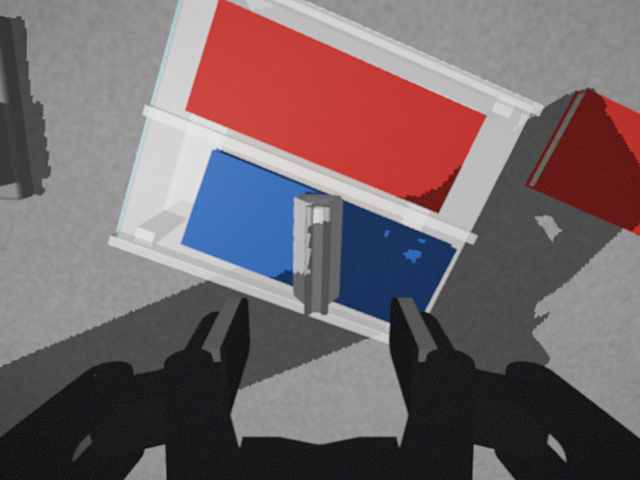

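```bash
python3 -m pendant '[[0,0.07,0.24,0.014,0,0,-0.755],[0,0.07,0.24,0.014,0,0,-0.755],[0,0.07,0.24,0.014,0,0,-0.755],[0,0.07,0.24,0.014,0,0,-0.755],[0,0.07,0.24,0.014,0,0,-0.755],[0,0.07,0.24,0.014,0,0,-0.755],[0,0.07,0.24,0.014,0,0,-0.755],[0,0.07,0.24,0.014,0,0,-0.755]]'
python3 - <<'E'
from h import *
f=pickle.load(open("w4.pkl","rb"))
P=ray(f,[[182,0],[147,108],[116,236]],.1)*1e3; print(P.round(1))
Q=ray(f,[[540,110],[472,238]],[.112,.112])*1e3; print(Q.round(1))
u=np.array([.163,.987]); print("front s",P[:,:2]@u,"back",Q[:,:2]@u,"red s",np.array([555,-213])@u)
rel([.538,-.318,.1045],-9.4)
E
```

```text
time_s: 7.68
position: [0.5383, -0.329, 0.2079]
tool_rot: [[0.164, 0.986, -0.0], [0.986, -0.164, -0.002], [-0.002, 0.0, -1.0]]
ft_force: [0.0, 0.8, 0.1]
finger_gap: 0.001
[[ 594.7 -116.1  100. ]
 [ 533.1 -103.7  100. ]
 [ 450.   -93.   100. ]]
[[ 582.  -326.1  112. ]
 [ 501.3 -312.2  112. ]]
front s [-17.68057141 -15.41626254 -18.39360155] back [-226.94331517 -226.41103705] red s -119.76599999999999
pos [ 0.5383 -0.329   0.2079] t 7.67 gap 0.001 F [0.  0.8 0.1] yaw -9.4 q1,6 [-0.72 -0.56]  -> shift [ 0.0219 -0.0043  0.2067] turn [ 0.     0.001 -0.001]
```

```bash
python3 -m pendant '[[0,0.022,-0.004,0.1,0,0,0],[0,0.022,-0.004,0.18,0,0,0],[0,0.022,-0.004,0.207,0,0,0],[0,0.022,-0.004,0.207,0,0,0],[0,0.04,-0.004,0.207,0,0,0],[0,0.06,-0.004,0.207,0,0,0],[0,0.08,-0.004,0.207,0,0,0],[0,0.1,-0.004,0.207,0,0,0]]'
python3 -m pendant '[[0,0.02,0,0,0,0,0],[0,0.04,0,0,0,0,0],[0,0.06,0,0,0,0,0],[0,0.08,0,0,0,0,0],[0,0.08,0,0,0,0,0]]'
python3 - <<'E'
from h import *
from station import grab_frame
for n in ("top","wrist"):
    f=grab_frame(n)
    for k,m in masks(f["image"]).items(): print(n,k,rects(f,m,.112))
cv2.imwrite("pics/w5.png",f["image"][:,:,::-1])
rel([.538,-.318,.1045],-9.4)
E
```

```text
time_s: 8.68
position: [0.545, -0.279, 0.105]
tool_rot: [[0.164, 0.986, 0.001], [0.986, -0.164, -0.003], [-0.003, 0.002, -1.0]]
ft_force: [0.5, -0.3, 0.7]
finger_gap: -0.004
time_s: 9.3
position: [0.5514, -0.2382, 0.1047]
tool_rot: [[0.163, 0.987, 0.0], [0.987, -0.163, -0.002], [-0.002, 0.0, -1.0]]
ft_force: [0.9, -0.5, 0.8]
finger_gap: 0.002
top red [(553, -476, 203, 79, 80.2, [492, 262]), (570, -133, 130, 61, 80.8, [365, 254]), (770, -195, 204, 78, 112.8, [390, 183])]
top blue []
wrist red [(660, -158, 24, 7, 112.6, [631, 32]), (560, -179, 92, 62, 80.7, [314, 140])]
wrist blue [(491, -273, 19, 5, 27.6, [180, 431]), (470, -248, 75, 15, 19.3, [104, 389]), (484, -181, 78, 65, 80.1, [123, 189])]
pos [ 0.5515 -0.2391  0.1047] t 9.4 gap 0.002 F [ 0.   0.6 -0.3] yaw -9.4 q1,6 [-0.59 -0.43]  -> shift [-0.16   -0.0008  0.0007] turn [ 0.001  0.001 -0.   ]
```

View pics/w5.png

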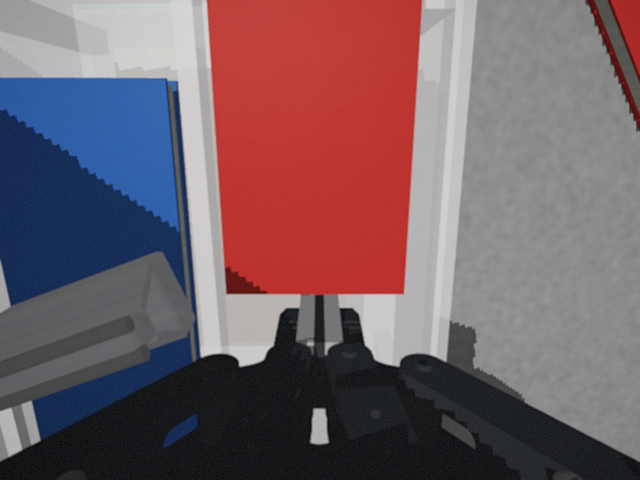

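The red pad (its back end at v≈293) sits straight in the lane, with the closed fingers right behind it. Overhang is now about 45 mm; I'll push 13 mm more.

```bash
python3 -m pendant '[[0,0.013,0,0,0,0,0],[0,0.026,0,0,0,0,0],[0,0.026,0,0,0,0,0],[0,0.01,0,0,0,0,0],[0,-0.02,0,-0.02,0,0,0],[0,-0.03,0,-0.12,0,0,0],[0,-0.03,0,-0.2,0,0,0],[0.3,-0.03,0,-0.25,0,0,0],[0.6,-0.03,0,-0.25,0,0,0]]'
python3 - <<'E'
from h import *
from station import grab_frame
f=grab_frame("top")
for k,m in masks(f["image"]).items(): print(k,rects(f,m,.112))
f=grab_frame("wrist")
for k,m in masks(f["image"]).items(): print(k,rects(f,m,.112))
rel([.5825,-.0945,.20],-9.4)
E
```

```text
time_s: 10.52
position: [0.5501, -0.2557, 0.2328]
tool_rot: [[0.165, 0.986, 0.006], [0.986, -0.165, -0.006], [-0.005, 0.007, -1.0]]
ft_force: [-0.5, 0.6, -1.0]
finger_gap: 0.419
red [(550, -494, 166, 79, 80.2, [502, 264]), (569, -133, 156, 60, 80.1, [367, 255]), (770, -195, 204, 78, 112.8, [390, 183])]
blue [(488, -162, 59, 39, 168.7, [377, 284])]
red [(561, -380, 85, 51, 80.9, [356, 394]), (728, -199, 159, 65, 114.6, [583, 92]), (562, -166, 92, 60, 80.5, [314, 81])]
blue [(469, -262, 75, 62, 80.5, [203, 266]), (483, -179, 73, 63, 80.5, [191, 126])]
pos [ 0.5483 -0.2541  0.2294] t 10.62 gap 0.589 F [-0.3  0.5  0.5] yaw -9.5 q1,6 [-0.62 -0.45]  -> shift [0.3262 0.0149 0.0582] turn [ 0.     0.001 -0.001]
```

```bash
python3 -c "
from h import *
rel([.575,-.0935,.18],-9.5)"
python3 -m pendant '[[1,0.1,0,0.05,0,0,0],[1,0.2,0,0.1,0,0,0],[1,0.33,0,0.1,0,0,0],[1,0.33,0,0.1,0,0,0],[1,0.33,0,0.1,0,0,0]]' 60
python3 - <<'E'
from h import *
from station import grab_frame
f=grab_frame("wrist"); cv2.imwrite("pics/w6.png",f["image"][:,:,::-1])
for k,m in masks(f["image"]).items(): print(k,rects(f,m,.112))
rel([.575,-.0935,.08],-9.5)
E
```

```text
pos [ 0.5483 -0.2541  0.2294] t 10.62 gap 0.589 F [-0.3  0.5  0.5] yaw -9.5 q1,6 [-0.62 -0.45]  -> shift [ 3.258e-01 -2.000e-04  9.820e-02] turn [0.    0.001 0.   ]
time_s: 11.25
position: [0.575, -0.0914, 0.1779]
tool_rot: [[0.163, 0.987, -0.002], [0.987, -0.163, -0.002], [-0.002, -0.002, -1.0]]
ft_force: [0.7, -0.2, 0.4]
finger_gap: 1.001
red [(571, -114, 123, 61, 80.7, [314, 339]), (722, -138, 130, 58, 112.9, [589, 287])]
blue [(510, -160, 28, 15, 78.9, [228, 390]), (495, -154, 22, 18, 71.5, [202, 386])]
pos [ 0.5752 -0.0923  0.1783] t 11.3 gap 0.995 F [ 0.3  0.4 -0.4] yaw -9.5 q1,6 [-0.35 -0.18]  -> shift [-0.002   0.0002  0.1966] turn [-0.001  0.001  0.   ]
```

View pics/w6.png

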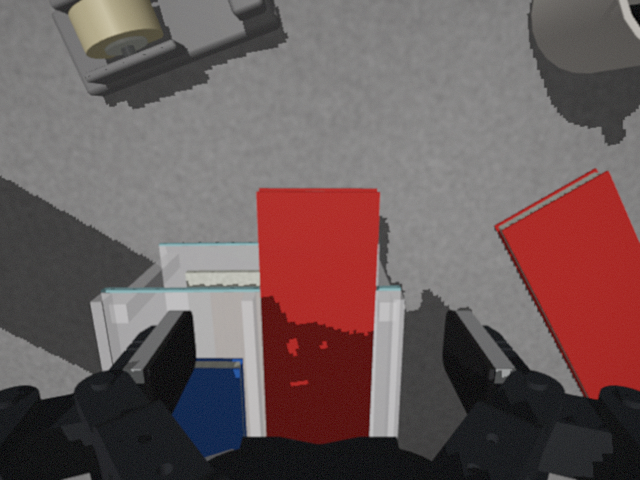

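The pad overhangs the front edge (v≈289) out to v≈188, about 58 mm, and lies centred between the fingers. I'll descend and pinch.

```bash
python3 -m pendant '[[1,0,0,0.06,0,0,0],[1,0,0,0.1,0,0,0],[1,0,0,0.14,0,0,0],[1,0,0,0.17,0,0,0],[1,0,0,0.196,0,0,0],[1,0,0,0.196,0,0,0]]' 60
python3 -m pendant '[[0.5,0,0,0,0,0,0],[0.5,0,0,0,0,0,0],[0.5,0,0,0,0,0,0],[0.5,0,0,0,0,0,0],[0.5,0,0,0,0,0,0]]' 60
python3 - <<'E'
from h import *
from station import grab_frame
f=grab_frame("side"); cv2.imwrite("pics/s6.png",cv2.resize(f["image"][180:420,220:540,::-1],None,fx=2.5,fy=2.5))
rel([.575,-.0935,.08],-9.5)
E
```

```text
time_s: 12.05
position: [0.5744, -0.0928, 0.0794]
tool_rot: [[0.165, 0.986, -0.003], [0.986, -0.165, -0.002], [-0.002, -0.003, -1.0]]
ft_force: [-0.1, 0.4, 0.4]
finger_gap: 1.002
time_s: 12.68
position: [0.5748, -0.093, 0.0801]
tool_rot: [[0.165, 0.986, -0.002], [0.986, -0.165, -0.002], [-0.002, -0.002, -1.0]]
ft_force: [-1.0, -0.8, 6.4]
finger_gap: 0.715
pos [ 0.5749 -0.093   0.0802] t 12.72 gap 0.715 F [-1.  -0.9  5.4] yaw -9.5 q1,6 [-0.35 -0.18]  -> shift [-0.0009  0.0004  0.0003] turn [-0.001  0.002 -0.   ]
```

View pics/s6.png

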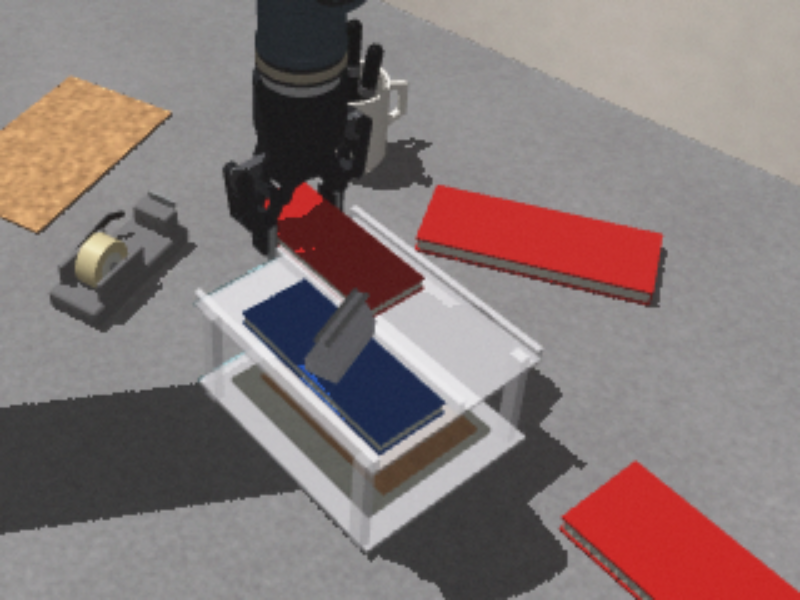

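Pinched at gap 0.715 (61 mm against the pad's 62 mm). Pad flat, clip standing on blue. I'll lift it.

```bash
python3 -m pendant '[[0.5,0,0,-0.015,0,0,0],[0.5,0,0,-0.04,0,0,0],[0.5,0,0,-0.08,0,0,0],[0.5,0,0,-0.14,0,0,0],[0.5,0,0,-0.2,0,0,0],[0.5,0,0,-0.26,0,0,0],[0.5,0,0,-0.26,0,0,0]]' 60
python3 - <<'E'
from h import *
rel([.6185,.2595,.21],-78)
E
```

```text
time_s: 13.6
position: [0.5768, -0.0931, 0.213]
tool_rot: [[0.165, 0.986, 0.004], [0.986, -0.165, -0.004], [-0.003, 0.005, -1.0]]
ft_force: [0.2, 0.0, -2.9]
finger_gap: 0.709
pos [ 0.5768 -0.0931  0.213 ] t 13.6 gap 0.709 F [ 0.2  0.  -2.9] yaw -9.5 q1,6 [-0.35 -0.18]  -> shift [ 0.7094 -0.0341  0.0034] turn [0.004 0.    0.761]
```

```bash
python3 -m pendant '[[0.5,0.04,0,0,0,0,0.04],[0.5,0.12,0,0,0,0,0.12],[0.5,0.2,-0.01,0,0,0,0.2],[0.5,0.28,-0.01,0,0,0,0.3],[0.5,0.36,-0.02,0,0,0,0.4],[0.5,0.44,-0.02,0,0,0,0.5],[0.5,0.52,-0.03,0,0,0,0.59],[0.5,0.6,-0.034,0,0,0,0.68],[0.5,0.66,-0.034,0,0,0,0.73],[0.5,0.71,-0.034,0,0,0,0.761]]' 60
python3 -m pendant '[[0.5,0,0,0,0,0,0],[0.5,0,0,0,0,0,0]]'
python3 - <<'E'
from h import *
from station import grab_frame
f=grab_frame("wrist"); 
for k,m in masks(f["image"]).items(): print(k,rects(f,m,.24),rects(f,m,.22))
im=f["image"]; g=grab_frame("side")["image"]; cv2.imwrite("pics/m1.png",np.hstack([cv2.resize(im,(400,300)),cv2.resize(g[60:360,80:480],(400,300))])[:,:,::-1])
rel([.6185,.2595,.05],-78)
E
```

```text
time_s: 14.85
position: [0.6176, 0.2611, 0.2097]
tool_rot: [[0.978, 0.207, 0.001], [0.207, -0.978, -0.005], [0.0, 0.005, -1.0]]
ft_force: [-0.4, 0.3, -0.9]
finger_gap: 0.714
time_s: 15.1
position: [0.6166, 0.2604, 0.2082]
tool_rot: [[0.978, 0.208, -0.001], [0.208, -0.978, -0.006], [-0.003, 0.006, -1.0]]
ft_force: [-0.1, -0.2, -0.9]
finger_gap: 0.714
red [(619, 263, 69, 62, 11.4, [319, 343]), (655, 270, 56, 2, 101.1, [321, 239])] [(607, 260, 82, 73, 11.4, [319, 343]), (649, 268, 66, 3, 101.1, [321, 239])]
blue [] []
pos [0.6172 0.2599 0.209 ] t 15.2 gap 0.716 F [ 0.5  1.2 -1.5] yaw -78.1 q1,6 [0.23 1.6 ]  -> shift [ 0.0028 -0.0004  0.318 ] turn [ 0.004  0.001 -0.001]
```

View pics/m1.png

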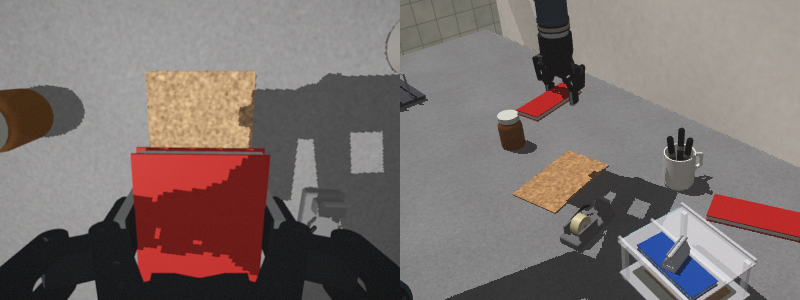

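The pad is held level above the mat; mug, jar and dispenser are untouched. The fingertips hang about 12 mm below the pad's underside. So I'll tilt about 7° so that the pad's rear end touches down first, which keeps the release drop small.

```bash
python3 -m pendant '[[0.5,0.007,0,0.05,0,0.02,0],[0.5,0.007,0,0.12,0,0.04,0],[0.5,0.007,0,0.19,0,0.06,0],[0.5,0.007,0,0.26,0,0.08,0],[0.5,0.007,0,0.32,0,0.08,0],[0.5,0.007,0,0.36,0,0.08,0],[0.5,0.007,0,0.38,0,0.08,0],[0.5,0.007,0,0.38,0,0.08,0]]' 60
python3 - <<'E'
from h import *
from station import grab_frame
g=grab_frame("side")["image"]; cv2.imwrite("pics/m2.png",cv2.resize(g[160:310,140:340],(800,600),interpolation=cv2.INTER_CUBIC)[:,:,::-1])
rel([.6205,.26,.0])
E
```

```text
time_s: 16.2
position: [0.6208, 0.2593, 0.0188]
tool_rot: [[0.971, 0.206, 0.122], [0.206, -0.978, 0.02], [0.124, 0.006, -0.992]]
ft_force: [0.7, -0.7, -0.9]
finger_gap: 0.712
pos [0.6213 0.2596 0.0196] t 16.25 gap 0.715 F [ 0.2  0.2 -0.6] yaw -78.1 q1,6 [0.23 1.61]  -> shift [-0.0063 -0.0014  0.0387] turn [0. 0. 0.]
```

View pics/m2.png

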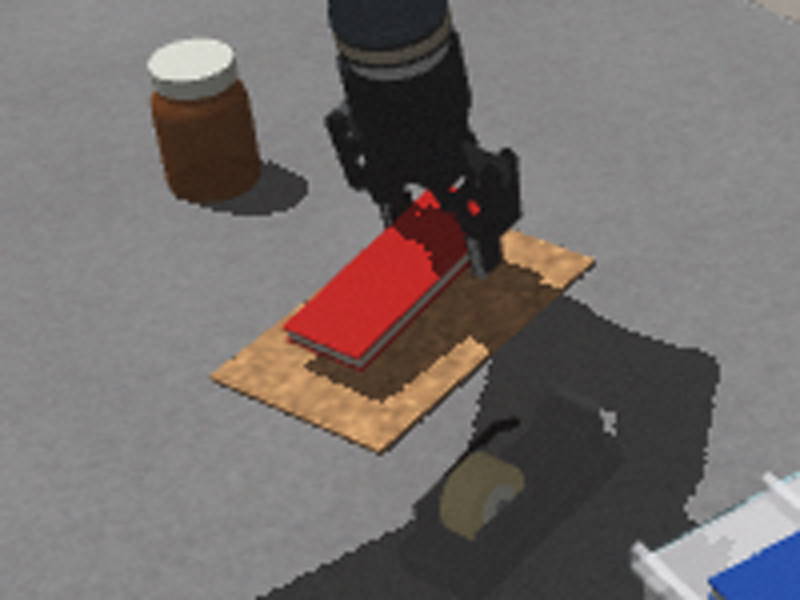

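The near end hangs over the mat and everything else is clear. I'll descend by touch.

```bash
python3 -m pendant '[[0.5,-0.001,0,0.01,0,0,0],[0.5,-0.003,0,0.02,0,0,0],[0.5,-0.003,0,0.028,0,0,0],[0.5,-0.004,0,0.032,0,0,0],[0.5,-0.004,0,0.032,0,0,0]]'
python3 -m pendant '[[0.5,0,0,0.003,0,0,0],[0.5,-0.001,0,0.005,0,0,0],[0.5,-0.001,0,0.005,0,0,0]]'
```

```text
time_s: 16.88
position: [0.6211, 0.2595, 0.0032]
tool_rot: [[0.971, 0.207, 0.123], [0.206, -0.978, 0.02], [0.125, 0.005, -0.992]]
ft_force: [-0.6, -0.3, -1.8]
finger_gap: 0.714
time_s: 17.25
position: [0.6209, 0.2594, 0.0006]
tool_rot: [[0.971, 0.207, 0.123], [0.206, -0.978, 0.02], [0.125, 0.006, -0.992]]
ft_force: [0.6, 0.3, -1.1]
finger_gap: 0.71
```

```bash
python3 -m pendant '[[0.5,0,0,0.003,0,0,0],[0.5,-0.001,0,0.005,0,0,0],[0.5,-0.001,0,0.005,0,0,0]]'
python3 -m pendant '[[0.5,0,0,0.002,0,0,0],[0.5,0,0,0.003,0,0,0],[0.5,0,0,0.003,0,0,0]]'
```

```text
time_s: 17.62
position: [0.6212, 0.2595, -0.0003]
tool_rot: [[0.97, 0.207, 0.124], [0.206, -0.978, 0.021], [0.126, 0.005, -0.992]]
ft_force: [-2.9, -0.7, 6.9]
finger_gap: 0.713
time_s: 18.0
position: [0.6212, 0.2595, -0.0003]
tool_rot: [[0.97, 0.207, 0.125], [0.206, -0.978, 0.021], [0.126, 0.005, -0.992]]
ft_force: [-3.7, -1.7, 8.6]
finger_gap: 0.717
```

```bash
python3 -m pendant '[[0.65,0,0,0,0,0,0],[0.69,0,0,0,0,0,0],[0.71,0,0,0,0,0,0],[0.73,0,0,0,0,0,0],[0.75,0,0,0,0,0,0],[0.8,0,0,0,0,0,0],[0.9,0,0,0,0,0,0],[1,0,0,0,0,0,0],[1,0,0,0,0,0,0]]' 20
python3 - <<'E'
from h import *
from station import grab_frame
f=grab_frame("wrist")
for k,m in masks(f["image"]).items(): print(k,rects(f,m,.016))
g=grab_frame("side")["image"]; cv2.imwrite("pics/m3.png",np.hstack([cv2.resize(f["image"],(400,300)),cv2.resize(g[160:310,140:340],(400,300))])[:,:,::-1])
rel([.6205,.26,.2],-78)
E
```

```text
time_s: 19.12
position: [0.6212, 0.2595, -0.0004]
tool_rot: [[0.97, 0.207, 0.124], [0.206, -0.978, 0.021], [0.126, 0.005, -0.992]]
ft_force: [-0.6, -0.1, 1.0]
finger_gap: 0.995
red [(618, 260, 80, 62, 11.5, [319, 336])]
blue []
pos [ 6.212e-01  2.595e-01 -3.000e-04] t 19.23 gap 0.998 F [ 0.8 -0.7 -0.3] yaw -78.1 q1,6 [0.23 1.61]  -> shift [ 0.0493  0.0009 -0.3976] turn [ 0.003 -0.08  -0.   ]
```

```bash
python3 -m pendant '[[1,0.002,0,-0.02,0,0,0],[1,0.008,0,-0.06,0,0,0],[1,0.02,0,-0.16,0,-0.04,0],[1,0.035,0,-0.28,0,-0.08,0],[1,0.049,0,-0.4,0,-0.08,0],[1,0.049,0,-0.4,0,-0.08,0],[1,0.049,0,-0.4,0,-0.08,0]]'
python3 - <<'E'
from h import *
from station import grab_frame
rel([.62,.26,.2]); t0=pickle.load(open("top.pkl","rb"))
for n in("top","side","wrist"):
    f=grab_frame(n); M=masks(f["image"])
    print(n,"red",rects(f,M["red"],.016,100),"blue",rects(f,M["blue"],.112))
    if n=="top": t1=f
    if n=="side": h=f["image"]
# changed pixels in bystander boxes top view: mug, dispenser, jar
d=np.abs(t0["image"].astype(int)-t1["image"]).max(2)>40
for k,(u0,u1,v0,v1) in dict(mug=(292,335,155,205),disp=(283,314,252,310),jar=(128,180,230,265),blue=(355,440,270,312)).items(): print(k,d[v0:v1,u0:u1].mean().round(3))
cv2.imwrite("pics/final.png",h[:,:,::-1])
f=t1; hs=cv2.cvtColor(f["image"],cv2.COLOR_RGB2HSV); m=(hs[...,0]>8)&(hs[...,0]<25)&(hs[...,1]>90); m[:120]=0
# grey clip hole in blue
c=cv2.convexHull(np.vstack(cv2.findContours(masks(f["image"])["blue"].astype(np.uint8),0,2)[0])); b=np.zeros((480,640),np.uint8); cv2.fillConvexPoly(b,c,1)
hole=(b>0)&~masks(f["image"])["blue"]; ys,xs=np.nonzero(cv2.morphologyEx(hole.astype(np.uint8),cv2.MORPH_OPEN,np.ones((3,3))))
X=ray(f,c,.112)[:,:2]*1e3; print("blue hull",cv2.minAreaRect(np.float32(X)),"hole px",len(xs)); print("hole ctr",(ray(f,[[xs.mean(),ys.mean()]],.125)*1e3).round())
E
```

```text
time_s: 20.1
position: [0.6198, 0.2604, 0.2025]
tool_rot: [[0.978, 0.207, 0.003], [0.207, -0.978, -0.005], [0.002, 0.005, -1.0]]
ft_force: [-1.0, -0.4, 0.1]
finger_gap: 1.004
pos [0.6198 0.2604 0.2025] t 20.1 gap 1.004 F [-1.  -0.4  0.1] yaw -78.1 q1,6 [0.23 1.6 ]  -> shift [0.0003 0.0008 0.005 ] turn [0. 0. 0.]
top red [(561, -504, 217, 84, 80.3, [495, 262]), (576, 250, 152, 63, 10.9, [234, 255]), (791, -206, 217, 83, 112.9, [390, 183])] blue [(470, -265, 69, 58, 80.4, [417, 293]), (485, -178, 70, 58, 80.4, [383, 287])]
side red [(559, -507, 218, 85, 80.3, [512, 420]), (792, -208, 218, 85, 112.8, [437, 275]), (580, 252, 160, 63, 11.4, [240, 235])] blue [(477, -223, 160, 62, 80.3, [355, 325])]
wrist red [(579, 252, 160, 62, 11.4, [319, 253])] blue []
mug 0.044
disp 0.205
jar 0.236
blue 0.217
blue hull ((477.8828430175781, -221.09967041015625), (157.56053161621094, 57.9027214050293), 80.4178466796875) hole px 305
hole ctr [[ 479. -221.  125.]]
```

Red pad at (580,252) mm on the mat, and the blue pad has not moved. The dispenser and jar pixel changes could be arm shadow, so I'll check their centroids and then hand in.

Run:
```python
from h import *
from station import *
a=pickle.load(open("side.pkl","rb"))["image"]; b=cv2.imread("pics/final.png")[:,:,::-1].copy()
for k,(u0,u1,v0,v1,lo,hi) in dict(tape=(235,300,255,310,(18,50,60),(35,255,255)),jar=(170,212,178,215,(3,120,20),(18,255,255)),lid=(170,212,165,190,(0,0,175),(180,60,255))).items():
    for im in(a,b):
        m=cv2.inRange(cv2.cvtColor(im[v0:v1,u0:u1],cv2.COLOR_RGB2HSV),lo,hi); y,x=np.nonzero(m); print(k,len(x),x.mean().round(1)+u0,y.mean().round(1)+v0)
```

```text
tape 249 258.1 282.2
tape 255 258.1 282.3
jar 578 191.2 195.7
jar 578 191.2 195.7
lid 164 187.1 174.5
lid 170 187.0 174.4
```

```bash
python3 -c "
from station import *
print(hand_in(), get_state()['time_s'])"
```

```text
the job is handed in; nothing more can be done
the job is handed in; nothing more can be done
```

The job is done and handed in at about 20 s of the 58 s limit; handing in gives no verdict, so what follows is from my own checks. I moved the clip onto the blue pad and pushed the red pad about 58 mm out over the tray's front edge. I then pinched it by its sides, lifted it over the dispenser and laid it on the mat, rear end first.

**Last checks, from the cameras:**
- **Red pad:** it lies flat at (580, 252) mm, turned 11.4°. The mat centre measured (579, 251) mm at 12.0°, so it is off by about 1 mm and 0.6°. The fingers were fully open and well clear of it.
- **Top camera disagreed slightly:** it showed the red pad 152 mm long at (576, 250), while the wrist and side cameras both showed 160 mm. I took that as the arm partly hiding the pad.
- **Blue pad and clip:** the blue pad is at (477, −223) mm, within about 2 mm of its start. The clip was centred on it at (479, −221) mm. In the pictures it stood upright, the last of them taken while I was pinching the red pad.
- **Dispenser and jar:** the before/after comparison in the top view flagged both. Their positions in the side view were unchanged to 0.1 pixel, so I put that down to the arm and its shadow.
- **Mug:** it showed almost no change in the top view (4% of pixels), and I checked it no further.
- **Picture limit:** I reached the 12-picture limit before I could view the final scene, so these last checks are measurements only.

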